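# Pack the right filter column with the weighed portion

## Task

The pipe columns on the rack are packed in two layers: round pebbles on the bare strainer first, then angular chippings on top of the pebbles. Tip the whole portion from the cup standing on the balance into the column that needs exactly that layer next, without dropping any stone on the bench, then set the empty cup gently back upright on the balance pan. Leave the waiting cup on the rack, the wash bottle and the spare tee where they are.

Things in the scene. Friction and masses are not known exactly. Their poses are not given: they have to be found in the camera images.
- column_a: black 75 mm drain-pipe tee standing upright, fixed in one of the rack's four bays (bays 105 mm apart in a row): outside diameter 76 mm (collars 86 mm), open mouth 68 mm inside at 175 mm above its foot; a closed branch with a white perforated plug sticks out 86 mm from the axis along its -x, centred 70 mm above the foot. Origin at the centre of the foot, z up. What it holds: see fill_a
- column_b: black 75 mm drain-pipe tee standing upright, fixed in one of the rack's four bays (bays 105 mm apart in a row): outside diameter 76 mm (collars 86 mm), open mouth 68 mm inside at 175 mm above its foot; a closed branch with a white perforated plug sticks out 86 mm from the axis along its -x, centred 70 mm above the foot. Origin at the centre of the foot, z up. What it holds: see fill_b
- column_c: black 75 mm drain-pipe tee standing upright, fixed in one of the rack's four bays (bays 105 mm apart in a row): outside diameter 76 mm (collars 86 mm), open mouth 68 mm inside at 175 mm above its foot; a closed branch with a white perforated plug sticks out 86 mm from the axis along its -x, centred 70 mm above the foot. Origin at the centre of the foot, z up. What it holds: see fill_c
- fill_a (a point): centre of the top of what lies in column_a. Height above the column's foot: 100 mm = bare white strainer plate (nothing packed yet), 135 mm = pebbles only, 160 mm = pebbles with chippings on top (finished)
- fill_b (a point): centre of the top of what lies in column_b. Height above the column's foot: 100 mm = bare white strainer plate (nothing packed yet), 135 mm = pebbles only, 160 mm = pebbles with chippings on top (finished)
- fill_c (a point): centre of the top of what lies in column_c. Height above the column's foot: 100 mm = bare white strainer plate (nothing packed yet), 135 mm = pebbles only, 160 mm = pebbles with chippings on top (finished)
- cup_1: white open plastic beaker, 85 mm tall, outside diameter 60 mm at the foot, 70 mm at the rim, wall 3 mm, floor 4 mm, 60 g, at first holding the 4 pebbles; origin at the centre of its underside, z up. One cup is on the balance, one on the rack. Gripped lightly, a full cup swings between the fingers (45 N holds it). Stones slide out at 95 to 125 deg of tip and fly 10 to 50 mm on from the lip
- cup_2: white open plastic beaker, 85 mm tall, outside diameter 60 mm at the foot, 70 mm at the rim, wall 3 mm, floor 4 mm, 60 g, at first holding the 6 chippings; origin at the centre of its underside, z up. One cup is on the balance, one on the rack. Gripped lightly, a full cup swings between the fingers (45 N holds it). Stones slide out at 95 to 125 deg of tip and fly 10 to 50 mm on from the lip
- pebble_1: grey rounded pebble, 30 x 24 x 24 mm, 21 g, starts in cup_1; origin at its centre
- pebble_2: grey rounded pebble, 30 x 24 x 24 mm, 21 g, starts in cup_1; origin at its centre
- pebble_3: grey rounded pebble, 30 x 24 x 24 mm, 21 g, starts in cup_1; origin at its centre
- pebble_4: grey rounded pebble, 30 x 24 x 24 mm, 21 g, starts in cup_1; origin at its centre
- chip_1: grey angular stone chipping, about 17 x 15 x 15 mm, 10 g, starts in cup_2; origin at its centre
- chip_2: grey angular stone chipping, about 17 x 15 x 15 mm, 10 g, starts in cup_2; origin at its centre
- chip_3: grey angular stone chipping, about 17 x 15 x 15 mm, 10 g, starts in cup_2; origin at its centre
- chip_4: grey angular stone chipping, about 17 x 15 x 15 mm, 10 g, starts in cup_2; origin at its centre
- chip_5: grey angular stone chipping, about 17 x 15 x 15 mm, 10 g, starts in cup_2; origin at its centre
- chip_6: grey angular stone chipping, about 17 x 15 x 15 mm, 10 g, starts in cup_2; origin at its centre
- pan (a point): centre of the top of the balance's round steel pan (136 mm diameter, 48 mm above the bench); x and y axes along the balance's depth and width
- balance: low grey balance fixed on the bench, 240 mm deep (x), 190 mm wide (y), 40 mm high; origin under its middle; the pan's centre lies 30 mm towards +x, the display is at its -x end
- rack: low wooden slatted rack, 180 mm deep (x), 430 mm long (y), deck 48 mm above the bench, fixed; origin under its middle; columns and the waiting cup stand in its bays 20 mm towards +x of its middle line
- wash_bottle: white squeeze bottle, 60 mm diameter, shoulder at 135 mm, 181 mm tall to the cap, thin grey spout up to 225 mm that reaches 48 mm from the axis along its -x; loose; origin at the centre of its underside
- spare_tee: spare black pipe tee standing loose on the bench, 86 mm diameter, 145 mm tall, branch 86 mm out along its -x; origin at the centre of its underside

How it is judged:
On the way, in this order (a step that is already met when the one before it is completed fails the run):
1. the cup is taken off the balance (horizontal distance between each of cup_1, cup_2 and pan above 0.09 m), for 0.1 s.
2. the whole portion lies in the column that needs it ((((horizontal distance between each of pebble_1, pebble_2, pebble_3, pebble_4 and column_b below 0.034 m and z of pebble_1 in the frame of column_b between 0.095 and 0.175 m and z of pebble_2 in the frame of column_b between 0.095 and 0.175 m and z of pebble_3 in the frame of column_b between 0.095 and 0.175 m and z of pebble_4 in the frame of column_b between 0.095 and 0.175 m) and distance of cup_2 from where it was at the start of the episode below 0.02 m) or ((horizontal distance between each of chip_1, chip_2, chip_3, chip_4, chip_5, chip_6 and column_c below 0.034 m and z of chip_1 in the frame of column_c between 0.095 and 0.175 m and z of chip_2 in the frame of column_c between 0.095 and 0.175 m and z of chip_3 in the frame of column_c between 0.095 and 0.175 m and z of chip_4 in the frame of column_c between 0.095 and 0.175 m and z of chip_5 in the frame of column_c between 0.095 and 0.175 m and z of chip_6 in the frame of column_c between 0.095 and 0.175 m) and distance of cup_1 from where it was at the start of the episode below 0.02 m))), for 0.2 s.
At the end, for the whole second after the job is handed in: All stones of the balance cup lie in the right column (pebbles: bare strainer; chippings: pebbles only), within 34 mm of its axis, below the rim; that cup stands still and upright (0.1 rad) on the pan, within 40 mm of its centre; the other cup is within 20 mm of its start ((((horizontal distance between each of pebble_1, pebble_2, pebble_3, pebble_4 and column_b below 0.034 m and z of pebble_1 in the frame of column_b between 0.095 and 0.175 m and z of pebble_2 in the frame of column_b between 0.095 and 0.175 m and z of pebble_3 in the frame of column_b between 0.095 and 0.175 m and z of pebble_4 in the frame of column_b between 0.095 and 0.175 m) and horizontal distance between cup_1 and pan below 0.04 m and z of cup_1 in the frame of pan between -0.006 and 0.006 m and angle between cup_1's own z axis and vertical below 0.1 rad and linear speed of cup_1 below 0.03 m/s and horizontal distance between cup_2 and pan above 0.09 m and distance of cup_2 from where it was at the start of the episode below 0.02 m) or ((horizontal distance between each of chip_1, chip_2, chip_3, chip_4, chip_5, chip_6 and column_c below 0.034 m and z of chip_1 in the frame of column_c between 0.095 and 0.175 m and z of chip_2 in the frame of column_c between 0.095 and 0.175 m and z of chip_3 in the frame of column_c between 0.095 and 0.175 m and z of chip_4 in the frame of column_c between 0.095 and 0.175 m and z of chip_5 in the frame of column_c between 0.095 and 0.175 m and z of chip_6 in the frame of column_c between 0.095 and 0.175 m) and horizontal distance between cup_2 and pan below 0.04 m and z of cup_2 in the frame of pan between -0.006 and 0.006 m and angle between cup_2's own z axis and vertical below 0.1 rad and linear speed of cup_2 below 0.03 m/s and horizontal distance between cup_1 and pan above 0.09 m and distance of cup_1 from where it was at the start of the episode below 0.02 m))); the robot touches nothing.
It fails at once if a stone falls on the bench (height (world z) of any of pebble_1, pebble_2, pebble_3, pebble_4, chip_1, chip_2, chip_3, chip_4, chip_5, chip_6 below 0.03 m).
It fails at once if the waiting cup is moved by more than 20 mm (both cups moved) (distance of each of cup_1, cup_2 from where it was at the start of the episode above 0.02 m).
It fails at once if the balance is struck or pressed by a cup with more than 60 N (contact force between any of cup_1, cup_2 and balance above 60 N).
It fails at once if a cup is dropped or slammed on the balance (faster than 0.5 m/s within 25 mm above the pan) ((horizontal distance between cup_1 and pan below 0.07 m and z of cup_1 in the frame of pan below 0.025 m and linear speed of cup_1 above 0.5 m/s) or (horizontal distance between cup_2 and pan below 0.07 m and z of cup_2 in the frame of pan below 0.025 m and linear speed of cup_2 above 0.5 m/s)).
It fails at once if the wash bottle or the spare tee is shifted by more than 20 mm or tipped (distance of any of wash_bottle, spare_tee from where it was at the start of the episode above 0.02 m or angle between any of wash_bottle, spare_tee's own z axis and vertical above 0.3 rad).
It also fails if it takes over 59 s, if anything falls off the work surface, if the arm or the gripper's body presses on something with over 40 N, if the wrist force passes 120 N, or if a joint passes its speed limit or range.

## Robot

A 6-joint arm with a two-finger parallel gripper is mounted at the origin on the work surface. World frame = base frame: x ahead of the robot, y to its left, z up, the work surface at z = 0. Lengths are in m, angles in rad, forces in N, time in s.
With the tool pointing down it reaches from about 0.3 to 0.775 m from the base axis. Payload 14.6 kg.
Tool frame: the origin (TCP) lies midway between the tips of the shut fingers; the grasp point (between the pads) lies 19 mm behind it (ctrl.hold_point_z is the distance from the TCP to the grasp point, in m); z points along the fingers, x is the direction in which the jaws open and shut, and the axes are right-handed (so a half turn about z gives the same grasp; the last joint's range is limited). The gripper opens to 94 mm and grips with 3 to 60 N. Pads are 16 mm wide; open, the fingers measure 119 mm over their backs; the gripper's body (75 mm by 177 mm) begins 78 mm behind the grasp point.
Start: joints at [1.199, 0.3, 1.521, -0, 1.321, -0.067], TCP at [0.165, 0.525, 0.205] pointing down, gripper open.
Joint ranges: [-3.03, 3.03], [-0.79, 2.21], [0.23, 2.52], [-1.04, 4.18], [0, 3.07], [-2.55, 2.55]. Speed limits (rad/s): [2.22, 2.22, 2.57, 3.14, 3.14, 3.14].

## Interface

Orientations are given as [roll, pitch, yaw] about the fixed x, y, z axes, in that order (R = Rz(yaw) Ry(pitch) Rx(roll)).
In Python, from station import ctrl, viewer, ticket, nets gives the robot as it stands.
- The arm moves only by the tool carry_out, never from a script. Its argument "commands" is one flat list of numbers, 7 for each row, row after row: the closure, from -1 (fully open) to 1 (shut), so that 0 is half open, then the shift along the world's x, y, z in cm, then the turn, a rotation vector about the world's x, y, z in rad. In form: [gripper, tx, ty, tz, ax, ay, az, gripper, tx, ty, tz, ax, ay, az, ...]. A call has 1 to 12 rows; each row is the pose to reach, as a shift and turn from the pose measured when the call began; what a row does not reach only later rows make up. A row lasts 1/12 s, in which the tool goes at most 41.7 mm and 7.16 degrees, less where a joint would pass 70% of its speed; a pose out of reach is approached as far as the arm can. A call with a gripper value outside its range is refused whole. The fingers move at their own pace and stop on an object; "force" is the grip in N (left out, the last holds). Time passes only in rows, so rows that repeat a pose let the fingers close. It gives the time, the measured TCP pose, the force and the opening at its end, in the units of the state.
- ctrl.get_obs(): the state, without advancing time (a new reading comes with each control period).
- viewer.camera(name): name is "side" or "top" or "wrist"; returns (picture, depth): 400x640x3 uint8, blue, green, red; 400x640 float32, m along the optical axis (not along the pixel's ray), 0 where there is no reading.
- viewer.camera_info(name): a dict with "fx", "fy", "cx", "cy" (pixels), "R" (3x3) and "t" (3): a world point X has camera coordinates R X + t. Camera axes: x right, y down, z forward; pixel columns grow to the right and rows downward; lengths in m; the calibration is good to about 2 mm. A picture is of the moment at which its call begins: read the wrist's pose just before it. camera_info takes no time and is no camera call; for the wrist camera it gives the pose at the moment of the call.
- ticket.hand_in(): hands the job in, once; it reports no verdict.
Trained networks look in the newest picture that a camera, given by its name, has taken for a name from the list of things; names that differ only in an ending like _2 or _b are one class to them, and where a whole thing is asked for, a point or a joint stands for the part that bears it (a point fixed in the world has none). Each returns a list of dicts, best first, with "confidence" (0 to 1); they miss things now and then, are a little off and sometimes report something else, mostly with a low value. They report only what shows in the picture. A call takes as long as a camera call.
- nets.silhouettes(camera, thing): "region" (400x640 bool, what is visible of it) and "extent" ([left, top, right, bottom] in pixels, round what is visible of it).
The state is a dict: "time_s": time; "qpos": joint angles; "joint_vel": joint speeds; "tau": joint torques, N m; "ee_pos": TCP position; "eef_rot": TCP orientation; "force": force on the tool from outside, world axes, zero at the start; "moment": the same for the moment, N m; "grip_width": finger opening in m.
Only numpy, scipy, OpenCV 4.12 (cv2) and the standard library are available. Lean on these libraries where they do the work, as an engineer would, in place of code of your own. Each camera call takes 0.05 s, during which the arm holds its last target. There are 200 camera calls.

## Working session

There is one attempt and no reset: what is moved stays moved. The work goes in short steps, Python scripts to look and compute and a tool call to move; the robot and the scene stay as the last step left them, time stands still between calls to the robot, and variables do not carry over. Pictures are saved under pics/ and viewed, about 8 in all and at most 12, crops included, and the job is handed in when it is done.

Besides the shell and the picture viewer there is one more tool, called after "Emit:" in YAML: its name, and indented under it one key for each argument. carry_out: Moves the arm, as the interface text tells. Its arguments: {"type":"object","properties":{"commands":{"type":"array","items":{"type":"number"}},"force":{"type":"number"}},"required":["commands"]}

```bash
mkdir -p pics; ls; python3 - <<'E'
from station import ctrl, viewer, ticket, nets
import cv2,numpy as np
np.set_printoptions(precision=3,suppress=True)
ims=[]
for c in ("side","top"):
    im,d=viewer.camera(c); np.savez(f"pics/{c}0.npz",im=im,d=d,**{k:np.array(v) for k,v in viewer.camera_info(c).items()})
    i=viewer.camera_info(c); print(c,i['fx'],i['cx'],i['cy'],np.array(i['R']).tolist(),i['t'])
    ims.append(im)
cv2.imwrite("pics/side0.png",ims[0]);cv2.imwrite("pics/top0.png",ims[1])
print(ctrl.get_obs())
E
```

```text
pics
side 435.5101302061179 314.18626776153303 199.44312590590516 [[-0.9624012770731968, -0.2709120808265393, -0.0197592092482115], [-0.1712028240865787, 0.6614463446466468, -0.7301906094838316], [0.21088711414560152, -0.6993535426490842, -0.6829577201200057]] [0.587 0.189 1.198]
top 407.15784046483975 314.3816343981146 200.04844534918186 [[0.025552913305070916, -0.9996368338486062, 0.008558564994085267], [-0.9876585816168231, -0.02656823760804911, -0.1543523725410397], [0.1545237029722922, -0.0045087873687604495, -0.9879787933231132]] [-0.005  0.617  1.003]
{'time_s': 0.1, 'qpos': array([ 1.199,  0.3  ,  1.521, -0.   ,  1.321, -0.067]), 'joint_vel': array([ 0.   , -0.003, -0.002, -0.001, -0.001, -0.001]), 'tau': array([  0.002, -53.265, -35.328,   0.071,   0.024,  -0.   ]), 'ee_pos': array([0.165, 0.524, 0.205]), 'eef_rot': array([-3.142,  0.001,  1.266]), 'force': array([-0.13 , -0.081,  0.6  ]), 'moment': array([-0.031, -0.023,  0.002]), 'grip_width': 0.09387594418489341}
```

View pics/side0.png

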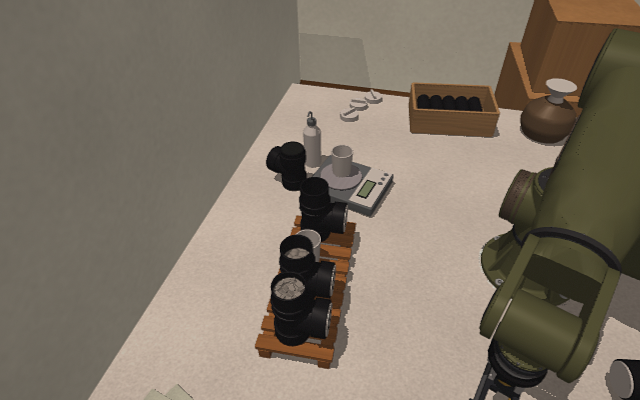

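View pics/top0.png

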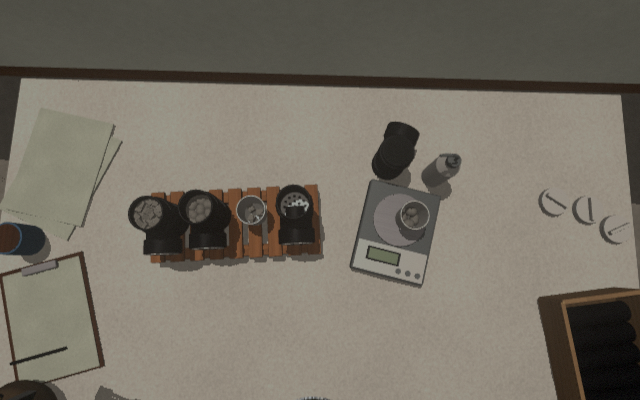

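The top view shows the columns at about (150,213), (203,210) and (295,203). The waiting cup is at (251,210), and the balance cup at (414,214) with the bottle and spare tee behind it. Next I'll measure positions and zoom in on the contents.

```bash
cat > h.py <<'E'
import numpy as np,cv2
from station import ctrl, viewer, ticket, nets
np.set_printoptions(precision=4,suppress=True)
def cloud(d,i):
    v,u=np.mgrid[0:400,0:640]
    p=np.stack([(u-i['cx'])/i['fx']*d,(v-i['cy'])/i['fy']*d,d],-1)
    w=(p-np.array(i['t']))@np.array(i['R']); w[d==0]=np.nan
    return w
def ring(w,lo,hi,ctr,r=.06):
    m=(w[...,2]>lo)&(w[...,2]<hi)&(np.hypot(w[...,0]-ctr[0],w[...,1]-ctr[1])<r)
    q=w[m]; 
    A=np.c_[2*q[:,:2],np.ones(len(q))]; s=np.linalg.lstsq(A,(q[:,:2]**2).sum(1),rcond=None)[0]
    return s[:2],np.sqrt(s[2]+s[0]**2+s[1]**2),len(q),q[:,2].mean()
E
python3 - <<'E'
from h import *
f=np.load("pics/top0.npz"); i={k:f[k] for k in f}; w=cloud(i['d'],i)
for n,u,v in [("colA?",150,213),("colB?",203,210),("waitcup",251,211),("strainer",295,203),("cup",414,214),("pan",390,225),("balance",365,215),("bottlecap",452,158),("tee",404,133),("deck",270,250)]:
    print(n,w[v,u], np.nanmin(w[v-25:v+26,u-25:u+26,2]),np.nanmax(w[v-25:v+26,u-25:u+26,2]))
for n,(u,v),lo,hi in [("c1",(150,213),.215,.235),("c2",(203,210),.215,.235),("c3",(295,203),.215,.235),("wait",(251,211),.126,.142),("cup",(414,214),.125,.142)]:
    print(n,ring(w,lo,hi,w[v,u],.055))
pm=(abs(w[...,2]-.048)<.004); pm[:, :345]=0; pm[:,445:]=0
q=w[pm]; print("pan",len(q),q.mean(0), np.ptp(q,axis=0))
k=cv2.findNonZero(pm.astype(np.uint8)); print(cv2.boundingRect(k))
im=i['im']
a=cv2.resize(im[180:255,125:325],None,fx=4,fy=4,interpolation=cv2.INTER_CUBIC)
b=cv2.resize(im[115:255,345:475],None,fx=2.1,fy=2.1)
b=cv2.copyMakeBorder(b,0,300-min(300,b.shape[0]),0,0,cv2.BORDER_CONSTANT)[:300]
c=cv2.resize(im[190:240,390:440],(300,300),interpolation=cv2.INTER_CUBIC)
bot=np.hstack([b,c]); bot=cv2.copyMakeBorder(bot,0,0,0,800-bot.shape[1],cv2.BORDER_CONSTANT)
cv2.imwrite("pics/z0.png",np.vstack([a,bot]))
E
```

```text
colA? [0.5552 0.3692 0.2011] -0.006795456531667547 0.22796169464062954
colB? [0.5676 0.2603 0.1792] -0.0064743026309222 0.2261012709464196
waitcup [0.5805 0.1677 0.0807] -0.0067600799351423225 0.22483150947750802
strainer [0.5935 0.0561 0.1483] -0.0061473784124921205 0.22599137874692693
cup [ 0.5824 -0.2355  0.0912] -0.00581457732337175 0.13718772967359658
pan [ 0.5579 -0.1845  0.048 ] 0.021191893464891892 0.13718772967359658
balance [ 0.5828 -0.1212  0.0411] -0.007160746261230471 0.05415906801916938
bottlecap [ 0.7026 -0.3017  0.1812] -0.00741146565883597 0.2273029633228884
tee [ 0.7826 -0.208   0.1111] -0.00732149180058723 0.15150072897586772
deck [0.4866 0.12   0.0449] -0.006388099549397036 0.16396793579620372
c1 (array([0.5525, 0.3696]), np.float64(0.035789982738146854), 274, np.float64(0.22133687856756953))
c2 (array([0.5685, 0.2656]), np.float64(0.035775837807262595), 260, np.float64(0.22139671672105113))
c3 (array([0.585, 0.057]), np.float64(0.0357095224452578), 219, np.float64(0.22205093002704795))
wait (array([0.5767, 0.1614]), np.float64(0.03312221554647342), 141, np.float64(0.1317187752628475))
cup (array([ 0.5744, -0.2259]), np.float64(0.03301283668651985), 160, np.float64(0.13154482876419826))
pan 2166 [ 0.5402 -0.1912  0.0471] [0.3206 0.2295 0.0079]
(353, 157, 90, 126)
```

View pics/z0.png

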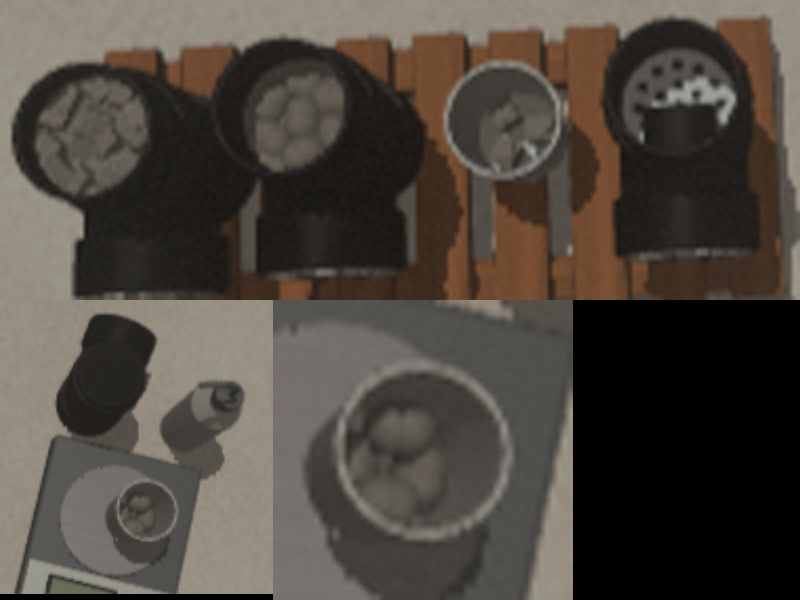

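The balance cup holds four rounded pebbles and the waiting cup holds angular chippings. The bare strainer is the column at (0.585, 0.057), so that is the target. I'll swing up and towards the middle, and use the pose readings to learn the arm's geometry.

Emit:
carry_out:
  commands: [-1,2,-4,3,0,0,0,-1,4,-7,6,0,0,0,-1,6,-10,9,0,0,0,-1,8,-13,12,0,0,0,-1,10,-16,14,0,0,0,-1,12,-19,16,0,0,0]
  force: 50

```text
time_s: 0.6
ee_pos: [0.2727, 0.3519, 0.3528]
eef_rot: [3.141, 0.001, 1.267]
force: [1.3, 0.9, -0.2]
grip_width: 0.0942
```

```bash
python3 - <<'E'
from h import *
o=ctrl.get_obs(); print(o['time_s'],o['qpos'],o['ee_pos'],o['eef_rot'])
viewer.camera("top")
f=np.load("pics/top0.npz"); i={k:f[k] for k in f}; w=cloud(i['d'],i)
for t in ("pebble_1","chip_1"):
    for r in nets.silhouettes("top",t)[:8]: print(t,r['confidence'],r['extent'])
for t in ("balance","pan","wash_bottle","spare_tee"):
    for r in nets.silhouettes("top",t)[:1]:
        m=r['region']; print(t,r['confidence'],r['extent'])
        if t=="balance":
            q=w[m]; q=q[(q[:,2]>.03)&(q[:,2]<.055)]
            print(cv2.minAreaRect((q[:,:2]*1000).astype(np.float32)))
            p=w[m&(w[...,2]>.0445)&(w[...,2]<.0505)]; print('pan minEnclosing',cv2.minEnclosingCircle((p[:,:2]*1000).astype(np.float32)))
        else:
            q=w[m]; hi=q[q[:,2]>np.nanmax(q[:,2])-.06]; print(np.nanmedian(hi,0),np.nanmin(q[:,:2],0),np.nanmax(q[:,:2],0))
E
```

```text
0.6 [ 0.8295 -0.0119  1.5404 -0.0003  1.6135 -0.4371] [0.2727 0.3519 0.3528] [3.1415 0.0005 1.2666]
pebble_1 0.57 [413.0, 216.2, 422.1, 224.3]
pebble_1 0.55 [180.1, 188.1, 228.6, 251.9]
pebble_1 0.43 [400.7, 216.9, 414.5, 227.8]
chip_1 0.65 [397.7, 204.8, 431.2, 232.7]
chip_1 0.57 [258.1, 210.4, 263.5, 217.3]
chip_1 0.47 [247.2, 215.3, 256.4, 224.3]
balance 0.78 [350.4, 178.9, 440.7, 285.4]
((542.94873046875, -202.10458374023438), (190.7862091064453, 239.98504638671875), 77.0849380493164)
pan minEnclosing ((545.5090942382812, -201.744873046875), 140.43894958496094)
pan 0.97 [348.4, 179.9, 439.1, 287.3]
[ 0.6082 -0.2254  0.1329] [ 0.4066 -0.3216] [ 0.6774 -0.0845]
wash_bottle 0.91 [421.3, 151.6, 462.0, 187.3]
[ 0.6954 -0.3014  0.1811] [ 0.6674 -0.3881] [ 0.7623 -0.2605]
spare_tee 0.65 [373.7, 122.6, 420.6, 180.6]
[ 0.7339 -0.1875  0.1425] [ 0.6843 -0.2745] [ 0.8387 -0.1418]
```

Emit:
carry_out:
  commands: [-1,1.5,-4,0.5,0.04,0.044,0,-1,3,-8,1,0.08,0.088,0,-1,4.5,-12,1.5,0.12,0.132,0,-1,6,-16,2,0.16,0.176,0,-1,7.5,-20,2.5,0.2,0.22,0]

```text
time_s: 1.37
ee_pos: [0.3417, 0.1659, 0.3736]
eef_rot: [-2.869, -0.122, 1.254]
force: [1.2, 0.4, 0.5]
grip_width: 0.0941
```

```bash
python3 - <<'E'
from h import *
o=ctrl.get_obs(); print(o['time_s'],repr(o['qpos']),repr(o['ee_pos']),repr(o['eef_rot']))
E
```

```text
1.3667 array([ 0.1869, -0.0804,  1.5862,  0.2421,  1.8143, -1.0459]) array([0.3417, 0.1659, 0.3736]) array([-2.8687, -0.1219,  1.2535])
```

Emit:
carry_out:
  commands: [-1,1,-3,1,0.12,0.02,0,-1,2,-6,2,0.24,0.04,0,-1,3,-9,3,0.36,0.06,0,-1,4,-12,4,0.48,0.08,0,-1,5,-15,4,0.6,0.1,0,-1,5,-15,4,0.7,0.12,0]

```text
time_s: 1.87
ee_pos: [0.3932, 0.0125, 0.4129]
eef_rot: [-2.453, -0.723, 1.07]
force: [-0.3, 0.5, -0.7]
grip_width: 0.0938
```

```bash
cat > kin.py <<'E'
import numpy as np
from scipy.spatial.transform import Rotation as Ro
from scipy.optimize import least_squares
def fk(q,P):
    a1,d1,L2,a3,L4,d6=P
    z1=Ro.from_euler('z',q[0]); A=z1*Ro.from_euler('y',q[1]); B=z1*Ro.from_euler('y',q[1]+q[2])
    R=B*Ro.from_euler('z',q[3])*Ro.from_euler('y',q[4])*Ro.from_euler('z',q[5]+np.pi)
    w=z1.apply([a1,0,d1])+A.apply([0,0,L2])+B.apply([a3,0,L4])
    return w+R.apply([0,0,d6]),R,w
E
python3 - <<'E'
from h import *; from kin import *
o=ctrl.get_obs(); print(o['time_s'],o['qpos'],o['ee_pos'],o['eef_rot'])
S=[([1.199,.3,1.521,0,1.321,-.067],[.165,.525,.205],[-3.142,.001,1.266]),
([.8295,-.0119,1.5404,-.0003,1.6135,-.4371],[.2727,.3519,.3528],[3.1415,.0005,1.2666]),
([.1869,-.0804,1.5862,.2421,1.8143,-1.0459],[.3417,.1659,.3736],[-2.8687,-.1219,1.2535]),
(o['qpos'],o['ee_pos'],o['eef_rot'])]
P0=np.array([.1,.4,.45,0,.45,.25])
def f(P): return np.concatenate([(fk(q,P)[0]-p) for q,p,e in S]+[.002*(P-P0)])
r=least_squares(f,P0); print(r.x, np.abs(r.fun).max())
for q,p,e in S: print((Ro.from_euler('xyz',e).inv()*fk(q,r.x)[1]).magnitude(), fk(q,r.x)[0]-p)
np.save('S.npy',np.array([np.r_[q,p,e] for q,p,e in S])); np.save('P.npy',r.x)
E
```

```text
1.8667 [-0.4522  0.1644  1.4717  0.7193  2.1783 -1.5789] [0.3932 0.0125 0.4129] [-2.4528 -0.7225  1.0698]
[0.0073 0.3285 0.7251 0.402  0.4415 0.3228] 0.03572385085832708
0.0007356734312884458 [ 0.0347 -0.0129 -0.0054]
1.4878556768803686e-05 [ 0.0357 -0.0151 -0.0051]
9.076314421287005e-05 [-0.004  -0.0256 -0.0034]
5.93995257398358e-16 [-0.008  -0.0054  0.0139]
```

```bash
cat > kin.py <<'E'
import numpy as np
from scipy.spatial.transform import Rotation as Ro
from scipy.optimize import least_squares
def fk(q,P):
    a1,d1,L2,a3,L4,d6,b1,b2,a5=P
    z1=Ro.from_euler('z',q[0]); A=z1*Ro.from_euler('y',q[1]); B=z1*Ro.from_euler('y',q[1]+q[2])
    C=B*Ro.from_euler('z',q[3]); D=C*Ro.from_euler('y',q[4])
    R=D*Ro.from_euler('z',q[5]+np.pi)
    w=z1.apply([a1,b1,d1])+A.apply([0,0,L2])+B.apply([a3,0,L4])+C.apply([0,b2,0])+D.apply([a5,0,0])
    return w+R.apply([0,0,d6]),R,w
E
python3 - <<'E'
from kin import *
np.set_printoptions(precision=4,suppress=True)
S=np.load('S.npy')
for fixed in ([0]*3,[1,0,0],[0,1,0],[1,1,0],[1,0,1],[0,1,1],[1,1,1]):
    P0=np.array([.1,.4,.45,0,.45,.25,0,0,0.]); k=np.r_[[1]*6,fixed]
    def f(P): return np.concatenate([(fk(s[:6],P*k)[0]-s[6:9]) for s in S]+[.001*(P-P0)])
    r=least_squares(f,P0); print(fixed,r.x*k,np.abs(r.fun[:12]).max())
E
```

```text
[0, 0, 0] [0.0073 0.3286 0.7256 0.4027 0.4415 0.3228 0.     0.     0.    ] 0.03573025304832422
[1, 0, 0] [-0.0011  0.2194  0.422   0.037   0.4487  0.2706  0.0367  0.      0.    ] 0.0002928634215153547
[0, 1, 0] [0.0098 0.2158 0.4256 0.0461 0.4375 0.2701 0.     0.0361 0.    ] 0.01551539077220876
[1, 1, 0] [-0.0011  0.2193  0.4218  0.0368  0.4487  0.2705  0.0365  0.0002  0.    ] 0.00026656460311752506
[1, 0, 1] [-0.0008  0.2194  0.4217  0.0367  0.4487  0.2706  0.0367  0.      0.0003] 0.00026873545102470975
[0, 1, 1] [-0.0383  0.2088  0.4316  0.0471  0.4455  0.2601 -0.      0.0369 -0.0399] 0.0008091831135991212
[1, 1, 1] [-0.0023  0.219   0.4221  0.0371  0.4485  0.2702  0.0353  0.0014 -0.0013] 0.00025990823259944285
```

```bash
cat >> kin.py <<'E'
P=np.array([-.0011,.2194,.422,.037,.4487,.2706,.0367,0,0])
LO=np.array([-3.03,-.79,.23,-1.04,0,-2.55]); HI=np.array([3.03,2.21,2.52,4.18,3.07,2.55])
d2=np.pi/180
def frame(tz,jx):   # tool rotation from approach dir and approx jaw dir
    tz=np.array(tz,float)/np.linalg.norm(tz); y=np.cross(tz,jx); y/=np.linalg.norm(y)
    return Ro.from_matrix(np.c_[np.cross(y,tz),y,tz])
def ik(p,R,q0):
    def f(q):
        a,b,_=fk(q,P); return np.r_[(a-p)*5,(R.inv()*b).as_rotvec()]
    r=least_squares(f,np.clip(q0,LO+1e-4,HI-1e-4),bounds=(LO,HI)); return r.x,np.abs(r.fun).max()
def grasp(az,beta,gp,flip=1):
    k=np.array([np.cos(az),np.sin(az),0]); tz=k*np.cos(beta)-np.array([0,0,np.sin(beta)])
    R=frame(tz,flip*np.cross([0,0,1],k)); return np.array(gp)+.019*tz,R
def pour(az,beta,theta,phi,lip,g,flip=1):
    # cup tipped by theta towards p (left of k); lip point = lip ; grip height g on cup
    z=np.array([0,0,1.]);k=np.array([np.cos(az),np.sin(az),0]);p=np.cross(z,k)
    c=p*np.sin(theta)+z*np.cos(theta); n=p*-np.cos(theta)+z*np.sin(theta)
    u=-k*np.cos(phi)+n*np.sin(phi); tz=-(np.sin(beta)*c+np.cos(beta)*u)
    j0=np.cross(c,-u)      # jaw dir when upright = z x k
    R=frame(tz,flip*j0)
    low=-n; gp=np.array(lip)-low*.035-c*(.085-g)
    return gp+.019*tz,R,gp,tz
E
python3 - <<'E'
from kin import *
np.set_printoptions(precision=3,suppress=True)
rng=np.random.default_rng(0)
def sols(p,R):
    out=[]
    for _ in range(25):
        q,e=ik(p,R,rng.uniform(LO,HI))
        if e<1e-3 and not any(np.abs(q-x).max()<.05 for x in out): out.append(q)
    return out
for az in (-20,0,20):
  for fl in (1,-1):
    p,R=grasp(az*d2,20*d2,[.574,-.226,.096],fl)
    for q in sols(p,R): print('grasp',az,fl,q,fk(q,P)[2])
    for phi in (0,20):
        p,R,gp,tz=pour(az*d2,20*d2,115*d2,phi*d2,[.585,.027,.233],.048,fl)
        for q in sols(p,R): print('  pour',phi,q,gp,'body',gp-.078*tz,'wr',fk(q,P)[2])
E
```

```text
grasp -20 1 [-0.488  0.483  2.155  2.944  0.726  1.671] [ 0.352 -0.145  0.182]
  pour 0 [ 0.315  0.379  2.065  4.155  1.326 -0.997] [0.579 0.009 0.28 ] body [0.518 0.057 0.269] wr [0.383 0.164 0.244]
grasp -20 -1 [-0.488  0.483  2.155  2.944  0.726 -1.47 ] [ 0.352 -0.145  0.182]
  pour 0 [0.315 0.379 2.065 4.155 1.326 2.145] [0.579 0.009 0.28 ] body [0.518 0.057 0.269] wr [0.383 0.164 0.244]
grasp 0 1 [-0.68   0.515  2.089  2.224  0.84   2.018] [ 0.338 -0.226  0.182]
  pour 0 [ 0.14   0.283  2.213  3.645  1.139 -0.711] [0.585 0.008 0.28 ] body [0.512 0.032 0.269] wr [0.349 0.086 0.244]
  pour 20 [ 0.224  0.153  2.124  4.168  0.83  -1.252] [0.585 0.008 0.28 ] body [0.516 0.043 0.292] wr [0.363 0.12  0.317]
grasp 0 -1 [-0.68   0.515  2.089  2.224  0.84  -1.124] [ 0.338 -0.226  0.182]
  pour 0 [0.14  0.283 2.213 3.645 1.139 2.431] [0.585 0.008 0.28 ] body [0.512 0.032 0.269] wr [0.349 0.086 0.244]
  pour 20 [0.224 0.153 2.124 4.168 0.83  1.89 ] [0.585 0.008 0.28 ] body [0.516 0.043 0.292] wr [0.363 0.12  0.317]
grasp 20 1 [-0.796  0.594  1.928  1.708  1.043  2.229] [ 0.352 -0.307  0.182]
  pour 0 [-0.102  0.255  2.254  2.994  1.089 -0.325] [0.591 0.009 0.28 ] body [0.514 0.007 0.269] wr [0.343 0.002 0.244]
  pour 20 [ 0.006  0.076  2.213  3.367  0.581 -0.705] [0.591 0.009 0.28 ] body [0.515 0.019 0.292] wr [0.344 0.039 0.317]
grasp 20 -1 [-0.796  0.594  1.928  1.708  1.043 -0.913] [ 0.352 -0.307  0.182]
  pour 20 [0.006 0.076 2.213 3.367 0.581 2.437] [0.591 0.009 0.28 ] body [0.515 0.019 0.292] wr [0.344 0.039 0.317]
```

```bash
cat >> kin.py <<'E'
def sim(q,p0,R0,dp,rv,n=10):
    """one call: linear shift dp and rotation rv from pose p0,R0; returns q path end, worst err"""
    worst=0;mx=0
    for t in np.linspace(0,1,n+1)[1:]:
        qn,e=ik(p0+dp*t,Ro.from_rotvec(np.array(rv)*t)*R0,q); worst=max(worst,e); mx=max(mx,np.abs(qn-q).max()); q=qn
    return q,worst,mx
E
python3 - <<'E'
from kin import *; from station import ctrl
np.set_printoptions(precision=3,suppress=True)
o=ctrl.get_obs(); q=o['qpos']; p=o['ee_pos']; R=Ro.from_euler('xyz',o['eef_rot'])
tz=R.apply([0,0,1]); print('tz',tz)
k=np.array([np.cos(20*d2),np.sin(20*d2),0])
pg,Rg=grasp(20*d2,20*d2,np.array([.574,-.226,.096])-.13*k)
for tot in (2.0,2.4,2.8,3.2):
    q1=q.copy();p1=p.copy();R1=R
    way=[np.array([.39,-.08,.40]),np.array([.40,-.16,.38])]
    for w in way:
        rv=tz*tot/2; q1,e,mx=sim(q1,p1,R1,w-p1,rv); p1=w; R1=Ro.from_rotvec(rv)*R1; print(tot,'roll',q1,e,mx)
    rv=(Rg*R1.inv()).as_rotvec(); w=np.array([.42,-.28,.33]); print('rot',np.linalg.norm(rv),rv)
    q1,e,mx=sim(q1,p1,R1,w-p1,rv,14); print('C',q1,e,mx)
    q1,e,mx=sim(q1,w,Rg,pg-w,[0,0,0]); print('PG',q1,e,mx,pg)
E
```

```text
tz [-0.312  0.753 -0.579]
2.0 roll [-0.605  0.259  1.387  0.612  2.265 -0.738] 2.2139651223440637e-12 0.08475363107063427
2.0 roll [-0.705  0.393  1.258  0.529  2.315  0.149] 2.6688207199754288e-11 0.08980227635565305
rot 3.032880285385036 [ 1.123  2.046 -1.937]
C [-1.224  0.066  2.009  1.342  1.431  2.55 ] 0.10072389693434904 0.20451722292432262
PG [-1.079  0.533  2.054  1.499  1.202  2.164] 0.06995109281850813 0.06118921496091667 [ 0.469 -0.264  0.09 ]
2.4 roll [-0.605  0.259  1.387  0.612  2.265 -0.538] 1.5273990405795246e-11 0.10475363106687563
2.4 roll [-0.705  0.393  1.258  0.529  2.315  0.549] 3.506188950286314e-10 0.10980227622900335
rot 2.7297914278206608 [ 0.97   1.589 -1.997]
C [-1.224  0.066  2.009  1.342  1.431  2.55 ] 0.10072395767062138 0.1704222864585312
PG [-1.079  0.533  2.054  1.499  1.202  2.164] 0.06995109320829686 0.06118921496134794 [ 0.469 -0.264  0.09 ]
2.8 roll [-0.605  0.259  1.387  0.612  2.265 -0.338] 8.241577559298108e-11 0.12475363104474613
2.8 roll [-0.705  0.393  1.258  0.529  2.315  0.949] 4.620849536340898e-09 0.12980227401638322
rot 2.4340937678075765 [ 0.81   1.151 -1.986]
C [-1.224  0.066  2.009  1.342  1.431  2.55 ] 0.10072395880943394 0.14485654797173542
PG [-1.079  0.533  2.054  1.499  1.202  2.164] 0.06995109312793926 0.06118921496092672 [ 0.469 -0.264  0.09 ]
3.2 roll [-0.605  0.259  1.387  0.612  2.265 -0.138] 3.7917396999986853e-10 0.14475363092940122
3.2 roll [-0.705  0.393  1.258  0.529  2.315  1.349] 3.428508033032074e-09 0.1498022763633342
rot 2.15262897732951 [ 0.645  0.732 -1.919]
C [-1.224  0.066  2.009  1.342  1.431  2.55 ] 0.10072395534453037 0.11913485109464528
PG [-1.079  0.533  2.054  1.499  1.202  2.164] 0.06995109250441679 0.061189214961896554 [ 0.469 -0.264  0.09 ]
```

```bash
python3 - <<'E'
from kin import *; from station import ctrl
np.set_printoptions(precision=3,suppress=True)
o=ctrl.get_obs(); q=o['qpos']; p=o['ee_pos']; R=Ro.from_euler('xyz',o['eef_rot'])
tz=R.apply([0,0,1])
for az in (-15,-5):
  k=np.array([np.cos(az*d2),np.sin(az*d2),0])
  gp=np.array([.574,-.226,.096])
  pG,Rg=grasp(az*d2,20*d2,gp); pg=pG-.12*k
  for tot in (2.4,2.8,3.2,3.5):
    q1=q.copy();p1=p.copy();R1=R
    way=[np.array([.39,-.05,.40]),np.array([.40,-.1,.38])]
    for w in way:
        rv=tz*tot/2; q1,e,mx=sim(q1,p1,R1,w-p1,rv); p1=w; R1=Ro.from_rotvec(rv)*R1
    rv=(Rg*R1.inv()).as_rotvec(); w=np.array([.42,-.2,.33]); print(az,tot,'rot',np.linalg.norm(rv),rv)
    q1,e,mx=sim(q1,p1,R1,w-p1,rv,14); print('C',q1,e,mx)
    q1,e,mx=sim(q1,w,Rg,pg-w,[0,0,0]); print('PG',q1,e,mx,pg, fk(q1,P)[2])
    q1,e,mx=sim(q1,pg,Rg,pG-pg,[0,0,0]); print('G',q1,e,mx,pG)
E
```

```text
-15 2.4 rot 3.1009932269634093 [-1.56  -1.361  2.308]
C [-0.665 -0.528  2.316  0.867  0.361 -2.55 ] 0.09326392096157507 0.9150651607227891
PG [-0.449  0.047  2.28   0.879  0.    -2.55 ] 0.41420877591774474 0.07176040850197202 [ 0.475 -0.2    0.09 ] [ 0.304 -0.106  0.306]
G [-0.418  0.319  1.984  0.897  0.    -2.55 ] 0.4140968323757127 0.030428119895180357 [ 0.591 -0.231  0.09 ]
-15 2.8 rot 2.940880649178298 [ 1.274  0.973 -2.466]
C [-0.733 -0.453  2.447  1.978  0.424  2.55 ] 0.11897476881434853 0.41175591249151794
PG [-0.666  0.349  2.44   2.652  0.903  1.744] 0.0845824588573362 0.16984578298916153 [ 0.475 -0.2    0.09 ] [ 0.23  -0.134  0.182]
G [-0.541  0.486  2.15   2.749  0.742  1.77 ] 1.9139523299571692e-11 0.030088442547056005 [ 0.591 -0.231  0.09 ]
-15 3.2 rot 2.7047690655479957 [ 0.946  0.571 -2.469]
C [-0.733 -0.453  2.447  1.978  0.424  2.55 ] 0.11897473042950034 0.4039040241976943
PG [-0.666  0.349  2.44   2.652  0.903  1.744] 0.08458245862228109 0.1698457829891611 [ 0.475 -0.2    0.09 ] [ 0.23  -0.134  0.182]
G [-0.541  0.486  2.15   2.749  0.742  1.77 ] 1.914601810426575e
[... 1259 characters left out ...]
.342  2.416  1.764  0.841  2.55 ] 0.15017941928471565 0.24280089621636336
PG [-0.853  0.38   2.374  2.223  0.961  1.897] 0.11103901496337965 0.1254112178137623 [ 0.472 -0.217  0.09 ] [ 0.219 -0.195  0.182]
G [-0.638  0.502  2.116  2.387  0.801  1.944] 2.224004314044236e-11 0.027716774939531952 [ 0.592 -0.228  0.09 ]
-5 3.5 rot 2.368864841971369 [ 0.652  0.335 -2.253]
C [-0.963 -0.342  2.416  1.764  0.841  2.55 ] 0.15017941855192962 0.23789012956526223
PG [-0.853  0.38   2.374  2.223  0.961  1.897] 0.11103901471114969 0.12541121781371967 [ 0.472 -0.217  0.09 ] [ 0.219 -0.195  0.182]
G [-0.638  0.502  2.116  2.387  0.801  1.944] 2.225808426459252e-11 0.027716774939457345 [ 0.592 -0.228  0.09 ]
```

```bash
python3 - <<'E'
from kin import *; from station import ctrl
np.set_printoptions(precision=3,suppress=True)
o=ctrl.get_obs(); q=o['qpos']
gp=np.array([.574,-.226,.096])
for az,qg in ((-15,[-.541,.486,2.15,2.749,.742,1.77]),(-5,[-.638,.502,2.116,2.387,.801,1.944]),(0,[-.68,.515,2.089,2.224,.84,2.018]),(20,[-.796,.594,1.928,1.708,1.043,2.229])):
    pG,Rg=grasp(az*d2,20*d2,gp); qa=np.array(qg)
    for h in (.05,.1,.15,.2):
        qa,e=ik(pG+[0,0,h],Rg,qa); print(az,h,qa,e)
    # joint path
    if az==0:
        pth=[fk(q+(qa-q)*t,P) for t in np.linspace(0,1,5)]
        for a,b in zip(pth,pth[1:]):
            rv=(b[1]*a[1].inv()).as_rotvec(); print('step',b[0],(b[0]-a[0])*100,rv,np.linalg.norm(rv),'wr',b[2])
E
```

```text
-15 0.05 [-0.541  0.353  2.154  2.683  0.625  1.854] 5.551115123125783e-16
-15 0.1 [-0.541  0.231  2.141  2.58   0.507  1.976] 8.18789480661053e-15
-15 0.15 [-0.541  0.124  2.112  2.41   0.398  2.164] 6.984246514463167e-12
-15 0.2 [-0.541  0.033  2.068  2.131  0.311  2.461] 6.461220447562255e-11
-5 0.05 [-0.638  0.374  2.12   2.292  0.714  2.074] 1.1102230246251565e-15
-5 0.1 [-0.638  0.256  2.108  2.162  0.634  2.24 ] 3.663735981263017e-14
-5 0.15 [-0.638  0.152  2.08   1.993  0.57   2.444] 2.874959714738168e-10
-5 0.2 [-0.631  0.07   2.059  1.916  0.532  2.55 ] 0.03244542045400388
0 0.05 [-0.68   0.39   2.093  2.128  0.771  2.156] 9.71445146547012e-16
0 0.1 [-0.68   0.275  2.081  2.006  0.71   2.322] 1.8207657603852567e-14
0 0.15 [-0.68   0.173  2.054  1.858  0.664  2.513] 1.351703021734707e-08
0 0.2 [-0.673  0.097  2.045  1.848  0.643  2.55 ] 0.049223503072950196
step [0.483 0.028 0.387] [ 8.943  1.542 -2.608] [ 0.037  0.668 -0.908] 1.1276096239047015 wr [ 0.45  -0.208  0.515]
step [ 0.567 -0.011  0.377] [ 8.444 -3.92  -0.997] [ 0.492  0.783 -0.84 ] 1.248923772770755 wr [ 0.416 -0.219  0.462]
step [ 0.613 -0.107  0.351] [ 4.629 -9.535 -2.603] [ 0.908  0.652 -0.743] 1.3422809615761127 wr [ 0.377 -0.223  0.412]
step [ 0.592 -0.225  0.286] [ -2.133 -11.85   -6.501] [ 1.151  0.317 -0.738] 1.4033985361096184 wr [ 0.334 -0.219  0.366]
20 0.05 [-0.796  0.485  1.932  1.646  1.032  2.351] 3.6170844097682675e-11
20 0.1 [-0.796  0.385  1.921  1.579  1.027  2.48 ] 7.456331108102175e-10
20 0.15 [-0.798  0.302  1.913  1.554  1.035  2.55 ] 0.025194498907696844
20 0.2 [-0.801  0.234  1.913  1.579  1.048  2.55 ] 0.0785499033187027
```

```bash
cat > plan.py <<'E'
from kin import *; from station import ctrl
np.set_printoptions(precision=3,suppress=True)
def state():
    o=ctrl.get_obs(); return o['qpos'],o['ee_pos'],Ro.from_euler('xyz',o['eef_rot']),o
def jpath(q,qt,n):
    pth=[fk(q+(qt-q)*t,P) for t in np.linspace(0,1,n+1)]
    for a,b in zip(pth,pth[1:]):
        rv=(b[1]*a[1].inv()).as_rotvec(); print('to',b[0],'cm',(b[0]-a[0])*100,'rv',rv,np.linalg.norm(rv))
def delta(p,R,pt,Rt): 
    rv=(Rt*R.inv()).as_rotvec(); print('cm',(pt-p)*100,'rv',rv,np.linalg.norm(rv))
E
python3 - <<'E'
from plan import *
q,p,R,o=state(); pG,Rg=grasp(-10*d2,20*d2,[.574,-.226,.096])
qa,e=ik(pG+[0,0,.1],Rg,[-.59,.244,2.125,2.37,.57,2.1]); print(qa,e,pG+[0,0,.1])
jpath(q,qa,4)
E
```

```text
[-0.591  0.241  2.128  2.351  0.565  2.127] 5.551115123125783e-16 [ 0.592 -0.229  0.19 ]
to [0.501 0.047 0.391] cm [10.762  3.459 -2.146] rv [ 0.18   0.615 -0.842] 1.0577869426238642
to [0.602 0.002 0.38 ] cm [10.084 -4.498 -1.095] rv [ 0.619  0.8   -0.72 ] 1.2417426377991208
to [ 0.646 -0.114  0.32 ] cm [  4.441 -11.638  -6.067] rv [ 1.026  0.67  -0.608] 1.368412833065988
to [ 0.592 -0.229  0.19 ] cm [ -5.456 -11.485 -13.019] rv [ 1.218  0.327 -0.696] 1.440469091433406
```

Emit:
carry_out:
  commands: [-1,1.1,0.4,-0.2,0.018,0.062,-0.084,-1,2.2,0.7,-0.4,0.036,0.124,-0.168,-1,3.3,1.1,-0.6,0.054,0.186,-0.252,-1,4.4,1.4,-0.8,0.072,0.248,-0.336,-1,5.5,1.8,-1,0.09,0.31,-0.42,-1,6.6,2.1,-1.2,0.108,0.372,-0.504,-1,7.7,2.5,-1.4,0.126,0.434,-0.588,-1,8.8,2.8,-1.7,0.144,0.496,-0.672,-1,9.8,3.2,-1.9,0.162,0.558,-0.756,-1,10.8,3.5,-2.1,0.18,0.62,-0.84,-1,10.8,3.5,-2.1,0.18,0.62,-0.84]

```text
time_s: 2.78
ee_pos: [0.5015, 0.0488, 0.3906]
eef_rot: [-1.947, -0.266, -0.053]
force: [0.1, 0.1, -0.9]
grip_width: 0.0941
```

```bash
python3 - <<'E'
from plan import *
q,p,R,o=state(); print(o['time_s'],q,p)
pG,Rg=grasp(-10*d2,20*d2,[.574,-.226,.096])
qa,e=ik(pG+[0,0,.1],Rg,[-.59,.244,2.125,2.37,.57,2.1])
jpath(q,qa,4)
E
```

```text
2.7833 [-0.483  0.189  1.635  1.13   1.775 -0.644] [0.502 0.049 0.391]
to [0.581 0.023 0.385] cm [ 7.85  -2.578 -0.55 ] rv [ 0.423  0.588 -0.563] 0.9172433605522489
to [ 0.635 -0.05   0.358] cm [ 5.438 -7.26  -2.658] rv [ 0.664  0.561 -0.486] 0.995867760144556
to [ 0.643 -0.146  0.292] cm [ 0.797 -9.659 -6.561] rv [ 0.842  0.414 -0.471] 1.050350557221932
to [ 0.592 -0.229  0.19 ] cm [ -5.139  -8.265 -10.289] rv [ 0.907  0.219 -0.552] 1.0840356214365992
```

Emit:
carry_out:
  commands: [-1,0.9,-0.3,0,0.047,0.065,-0.063,-1,1.7,-0.6,0,0.094,0.13,-0.125,-1,2.6,-0.9,-0.1,0.141,0.196,-0.188,-1,3.5,-1.1,-0.2,0.188,0.261,-0.25,-1,4.4,-1.4,-0.3,0.235,0.327,-0.313,-1,5.2,-1.7,-0.3,0.282,0.392,-0.375,-1,6.1,-2,-0.4,0.329,0.457,-0.438,-1,7,-2.3,-0.5,0.376,0.523,-0.5,-1,7.8,-2.6,-0.5,0.423,0.588,-0.563]

```text
time_s: 3.53
ee_pos: [0.5798, 0.0234, 0.3846]
eef_rot: [-1.75, 0.425, -0.624]
force: [0.2, 0.1, -0.1]
grip_width: 0.0942
```

Emit:
carry_out:
  commands: [-1,0.6,-0.8,-0.3,0.074,0.062,-0.054,-1,1.2,-1.6,-0.6,0.148,0.125,-0.108,-1,1.8,-2.4,-0.9,0.221,0.187,-0.162,-1,2.4,-3.2,-1.2,0.295,0.249,-0.216,-1,3,-4,-1.5,0.369,0.312,-0.27,-1,3.6,-4.8,-1.8,0.443,0.374,-0.324,-1,4.2,-5.6,-2.1,0.516,0.436,-0.378,-1,4.8,-6.4,-2.4,0.59,0.499,-0.432,-1,5.4,-7.3,-2.7,0.664,0.561,-0.486]

```text
time_s: 4.28
ee_pos: [0.6341, -0.0489, 0.3568]
eef_rot: [-1.792, 1.287, -1.178]
force: [0.5, -0.9, 0.2]
grip_width: 0.094
```

```bash
python3 - <<'E'
from plan import *
q,p,R,o=state(); print(o['time_s'],q,p)
pG,Rg=grasp(-10*d2,20*d2,[.574,-.226,.096])
qa,e=ik(pG+[0,0,.1],Rg,[-.59,.244,2.125,2.37,.57,2.1])
jpath(q,qa,2)
E
```

```text
4.2833 [-0.537  0.22   1.882  1.742  1.172  0.742] [ 0.634 -0.049  0.357]
to [ 0.643 -0.146  0.291] cm [ 0.775 -9.669 -6.454] rv [ 0.839  0.415 -0.472] 1.0482320693052465
to [ 0.592 -0.229  0.19 ] cm [ -5.152  -8.286 -10.157] rv [ 0.905  0.218 -0.553] 1.08232152778687
```

Emit:
carry_out:
  commands: [-1,0.1,-1,-0.6,0.084,0.042,-0.047,-1,0.2,-1.9,-1.3,0.168,0.083,-0.094,-1,0.2,-2.9,-1.9,0.252,0.125,-0.142,-1,0.3,-3.9,-2.6,0.336,0.166,-0.189,-1,0.4,-4.8,-3.2,0.42,0.208,-0.236,-1,0.5,-5.8,-3.9,0.503,0.249,-0.283,-1,0.5,-6.8,-4.5,0.587,0.29,-0.33,-1,0.6,-7.7,-5.2,0.671,0.332,-0.378,-1,0.7,-8.7,-5.8,0.755,0.374,-0.425,-1,0.8,-9.7,-6.4,0.839,0.415,-0.472]

```text
time_s: 5.12
ee_pos: [0.6425, -0.145, 0.292]
eef_rot: [1.774, 0.907, 1.922]
force: [0.8, -0.6, 0.5]
grip_width: 0.0945
```

Emit:
carry_out:
  commands: [-1,-0.5,-0.8,-0.6,0.09,0.022,-0.055,-1,-1,-1.6,-1.2,0.18,0.044,-0.11,-1,-1.5,-2.5,-1.8,0.27,0.066,-0.165,-1,-2,-3.3,-2.4,0.36,0.088,-0.22,-1,-2.6,-4.1,-3,0.45,0.11,-0.276,-1,-3.1,-4.9,-3.6,0.54,0.131,-0.332,-1,-3.6,-5.8,-4.2,0.63,0.153,-0.387,-1,-4.1,-6.6,-4.8,0.72,0.175,-0.442,-1,-4.6,-7.4,-5.4,0.81,0.197,-0.498,-1,-5.1,-8.3,-6,0.905,0.218,-0.553,-1,-5.1,-8.3,-6,0.905,0.218,-0.553]

```text
time_s: 6.03
ee_pos: [0.5919, -0.2277, 0.2319]
eef_rot: [1.92, -0.005, 1.397]
force: [0.7, 0.6, 0.8]
grip_width: 0.0937
```

```bash
python3 - <<'E'
from plan import *; from h import *
q,p,R,o=state(); print(o['time_s'],q,p,R.apply([0,0,1]),R.apply([1,0,0]))
im,d=viewer.camera("wrist"); i=viewer.camera_info("wrist"); np.savez("pics/w1.npz",im=im,d=d,**{k:np.array(v) for k,v in i.items()})
cv2.imwrite("pics/w1.png",im)
w=cloud(d,i); print('cup',ring(w,.125,.142,(.574,-.226),.055))
pG,Rg=grasp(-10*d2,20*d2,[.574,-.226,.096]); delta(p,R,pG,Rg)
E
```

```text
6.0333 [-0.5895  0.1571  2.1016  2.2066  0.4934  2.2984] [ 0.5919 -0.2277  0.2319] [ 0.9259 -0.1607 -0.3419] [0.1727 0.985  0.0045]
cup (array([ 0.5759, -0.2259]), np.float64(0.032961477497149616), 3032, np.float64(0.12967855542211526))
cm [ -0.0314  -0.1362 -14.2416] rv [-0.0044  0.0009 -0.001 ] 0.004623793251788378
```

View pics/w1.png

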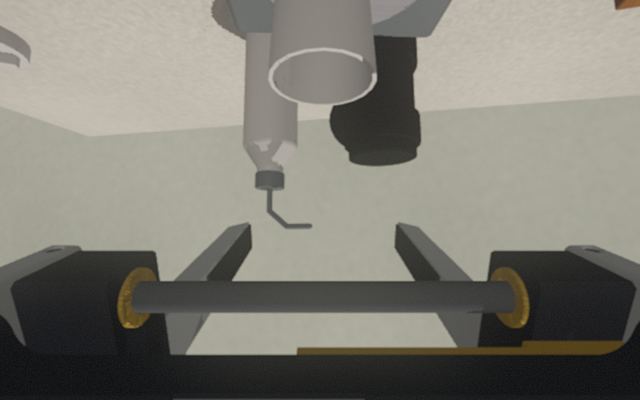

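The wrist view is upside down, so the camera sits under the gripper. The cup rim at (325,75) is centred between the fingers at (240..405), with the bottle and tee behind it. Before going down I'll check where the camera sits.

```bash
python3 - <<'E'
from plan import *
import numpy as np
f=np.load("pics/w1.npz"); q,p,R,o=state()
c=-f['R'].T@f['t']; print('cam',c,'in tool',R.inv().apply(c-p),'axis in tool',R.inv().apply(f['R'][2]))
w=f['d']; print(np.nanmin(w[w>0]))
E
```

```text
cam [ 0.403 -0.195  0.23 ] in tool [-0.    -0.067 -0.179] axis in tool [-0.     0.229  0.973]
0.050000574
```

Emit:
carry_out:
  commands: [-1,0,-0.1,-3.5,0,0,0,-1,0.1,-0.1,-7,0,0,0,-1,0.1,-0.1,-10,0,0,0,-1,0.1,-0.1,-12.5,0,0,0,-1,0.1,-0.1,-14.2,0,0,0,-1,0.1,-0.1,-14.2,0,0,0,-1,0.1,-0.1,-14.2,0,0,0]

```text
time_s: 6.67
ee_pos: [0.5934, -0.2278, 0.0897]
eef_rot: [1.918, 0.004, 1.403]
force: [0.5, 0.3, 0.2]
grip_width: 0.094
```

Emit:
carry_out:
  commands: [1,0,0,0,0,0,0,1,0,0,0,0,0,0,1,0,0,0,0,0,0,1,0,0,0,0,0,0,1,0,0,0,0,0,0,1,0,0,0,0,0,0,1,0,0,0,0,0,0,1,0,0,0,0,0,0]
  force: 50

```text
time_s: 7.33
ee_pos: [0.5937, -0.2279, 0.0907]
eef_rot: [1.916, 0.004, 1.403]
force: [-3.1, 0.9, 6.5]
grip_width: 0.0645
```

Emit:
carry_out:
  commands: [1,0,0,0.5,0,0,0,1,0,0,1.5,0,0,0,1,0,0,3,0,0,0,1,0,0,5,0,0,0,1,0,0,7,0,0,0,1,0,0,9,0,0,0,1,0,0,10,0,0,0,1,0,0,10,0,0,0]

```text
time_s: 8.0
ee_pos: [0.594, -0.2281, 0.1934]
eef_rot: [1.913, 0.006, 1.403]
force: [0.7, 0.3, -1.1]
grip_width: 0.0646
```

```bash
python3 - <<'E'
from plan import *; from h import *
q,p,R,o=state(); print(o['time_s'],q,p,R.apply([0,0,1]),o['grip_width'])
ims=[]
for c in ("top","side"):
    im,d=viewer.camera(c); i=viewer.camera_info(c); w=cloud(d,i)
    gp=p-.019*R.apply([0,0,1])
    print(c,ring(w,gp[2]+.024,gp[2]+.045,gp[:2],.045))
    np.savez(f"pics/{c}2.npz",im=im,d=d)
    x=np.array(i['R'])@gp+np.array(i['t']); u=int(i['fx']*x[0]/x[2]+i['cx']);v=int(i['fy']*x[1]/x[2]+i['cy'])
    ims.append(cv2.resize(im[max(v-60,0):v+60,max(u-60,0):u+60],(400,400),interpolation=cv2.INTER_CUBIC))
cv2.imwrite("pics/l2.png",np.hstack(ims))
E
```

```text
8.0 [-0.5892  0.2472  2.1193  2.3513  0.5701  2.1207] [ 0.594  -0.2281  0.1934] [ 0.9284 -0.1592 -0.3357] 0.06460784369953838
top (array([ 0.575 , -0.2255]), np.float64(0.032908276029114655), 240, np.float64(0.23275545866382116))
side (array([ 0.5776, -0.2238]), np.float64(0.03301744491464978), 156, np.float64(0.2296814746827048))
```

View pics/l2.png

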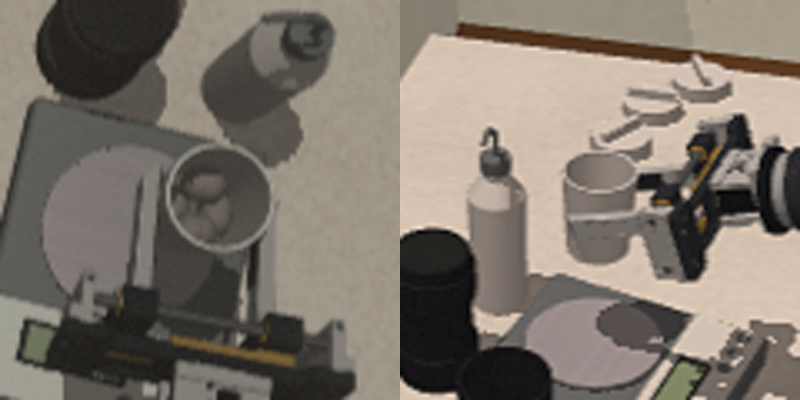

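The cup is held upright, about 10 cm up, with four rounded pebbles showing in it. Next is the pour sequence.

```bash
cat > pseq.py <<'E'
from plan import *
COL=np.array([.585,.057,.223])
def seq(az,phis,back=.030):
    k=np.array([np.cos(az),np.sin(az),0]); pd=np.cross([0,0,1],k)
    lips=[(50,.06,phis[0],.045),(85,.035,phis[1],back),(88,.012,phis[2],back),(110,.012,phis[3],back),(130,.014,phis[4],back)]
    return [(th,pour(az,19.6*d2,th*d2,ph*d2,COL-pd*b+[0,0,h],.048)) for th,h,ph,b in lips]
E
python3 - <<'E'
from pseq import *
q0,p0,R0,o=state()
for az in (0,10,20):
  for phis in ([0]*5,[0,5,5,10,15],[0,10,10,15,20]):
    q=q0;p=p0;R=R0; print(az,phis)
    for th,(pt,Rt,gp,tz) in seq(az*d2,phis):
        rv=(Rt*R.inv()).as_rotvec(); q,e,mx=sim(q,p,R,pt-p,rv,12); p,R=pt,Rt
        print('  ',th,q,'%.1e'%e,'rot',np.linalg.norm(rv),'d',np.abs(pt-p0).max(),'body',gp-.078*tz,'cam',pt+Rt.apply([0,-.067,-.179]),'wr',fk(q,P)[2])
E
```

```text
0 [0, 0, 0, 0, 0]
   50 [-0.031  0.031  2.189  3.655  0.481  0.257] 1.0e-11 rot 0.8835702376297828 d 0.18407412636857107 body [ 0.512 -0.019  0.303] cam [ 0.412 -0.046  0.28 ] wr [0.348 0.026 0.34 ]
   85 [ 0.098  0.141  2.204  3.749  0.84  -0.338] 1.5e-09 rot 0.6108652381980154 d 0.20853880125556784 body [0.512 0.013 0.292] cam [ 0.412 -0.022  0.289] wr [0.348 0.071 0.297]
   88 [ 0.104  0.205  2.214  3.714  0.92  -0.334] 3.3e-15 rot 0.05235987755982977 d 0.2102291423139861 body [0.512 0.015 0.27 ] cam [ 0.412 -0.021  0.268] wr [0.348 0.073 0.272]
   110 [ 0.133  0.26   2.214  3.657  1.091 -0.642] 2.3e-13 rot 0.3839724354387525 d 0.2260106546284517 body [0.512 0.029 0.272] cam [ 0.412 -0.005  0.284] wr [0.348 0.084 0.252]
   130 [ 0.139  0.311  2.216  3.564  1.222 -0.913] 1.2e-13 rot 0.3490658503988661 d 0.24406925904662882 body [0.512 0.041 0.271] cam [0.412 0.014 0.294] wr [0.348 0.086 0.233]
0 [0, 5, 5, 10, 15]
   50 [-0.031  0.031  2.189  3.655  0.481  0.257] 1.0e-11 rot 0.8835702376297828 d 0.18407412636857107 body [ 0.512 -0.019  0.303] cam [ 0.412 -0.046  0.28 ] wr [0.348 0.0
[... 6469 characters left out ...]
2.159  2.81   0.481  0.291] 1.1e-15 rot 0.6345584412436639 d 0.21942118160524002 body [ 0.532 -0.01   0.305] cam [ 0.453 -0.078  0.319] wr [ 0.362 -0.013  0.338]
   88 [-0.127  0.117  2.181  2.891  0.563  0.163] 8.2e-14 rot 0.0523598775598297 d 0.220856957776243 body [ 0.532 -0.008  0.282] cam [ 0.452 -0.075  0.298] wr [ 0.361 -0.009  0.313]
   110 [-0.038  0.111  2.198  3.186  0.624 -0.451] 3.5e-10 rot 0.3936450928414963 d 0.2339803079106473 body [0.526 0.012 0.289] cam [ 0.444 -0.044  0.326] wr [0.354 0.023 0.309]
   130 [ 0.058  0.14   2.211  3.419  0.768 -0.963] 1.4e-10 rot 0.3597011393965232 d 0.24858040996847974 body [0.52  0.034 0.29 ] cam [ 0.434 -0.003  0.339] wr [0.348 0.057 0.295]
```

```bash
python3 - <<'E'
from pseq import *
q,p,R,o=state()
for th,(pt,Rt,gp,tz) in seq(20*d2,[0,5,5,10,15]): 
    print(th,pt); delta(p,R,pt,Rt); p,R=pt,Rt
E
```

```text
50 [ 0.636 -0.032  0.282]
cm [ 4.287 19.627  9.149] rv [-0.874 -0.083  0.485] 1.002732744946373
85 [ 0.628 -0.008  0.288]
cm [-0.848  2.309  0.56 ] rv [-0.602 -0.132  0.034] 0.6168739311024323
88 [ 0.627 -0.007  0.267]
cm [-0.055  0.151 -2.063] rv [-0.049 -0.018 -0.   ] 0.052359877559829744
110 [0.622 0.007 0.28 ]
cm [-0.521  1.371  1.29 ] rv [-0.39  -0.05  -0.014] 0.39364509284149635
130 [0.616 0.022 0.288]
cm [-0.584  1.505  0.834] rv [-0.354 -0.048 -0.044] 0.35970113939652315
```

Emit:
carry_out:
  commands: [1,0.1,0.6,1,-0.03,-0.003,0.015,1,0.4,2,2.2,-0.1,-0.01,0.055,1,0.8,3.8,3.4,-0.18,-0.017,0.1,1,1.2,5.7,4.6,-0.27,-0.026,0.15,1,1.7,7.8,5.6,-0.36,-0.034,0.2,1,2.2,10,6.6,-0.45,-0.043,0.25,1,2.6,12.2,7.5,-0.54,-0.051,0.3,1,3.1,14.3,8.2,-0.63,-0.06,0.35,1,3.6,16.3,8.7,-0.72,-0.068,0.4,1,3.9,18,9,-0.8,-0.076,0.44,1,4.2,19.2,9.1,-0.85,-0.081,0.47,1,4.3,19.6,9.1,-0.874,-0.083,0.485]

```text
time_s: 9.1
ee_pos: [0.6364, -0.03, 0.281]
eef_rot: [1.915, 0.876, 1.925]
force: [-0.3, -0.7, -2.1]
grip_width: 0.0645
```

Emit:
carry_out:
  commands: [1,-0.1,0.2,0.1,-0.05,-0.011,0.003,1,-0.2,0.5,0.1,-0.12,-0.026,0.007,1,-0.3,0.8,0.2,-0.2,-0.044,0.011,1,-0.4,1.1,0.3,-0.28,-0.061,0.016,1,-0.5,1.4,0.3,-0.36,-0.079,0.02,1,-0.6,1.7,0.4,-0.44,-0.096,0.025,1,-0.7,2,0.5,-0.52,-0.114,0.03,1,-0.8,2.2,0.5,-0.58,-0.127,0.033,1,-0.8,2.3,0.6,-0.602,-0.132,0.034,1,-0.8,2.3,0.6,-0.602,-0.132,0.034]

```text
time_s: 9.93
ee_pos: [0.6282, -0.007, 0.2861]
eef_rot: [2.747, 1.447, 2.76]
force: [-0.0, -0.3, -2.4]
grip_width: 0.0647
```

```bash
python3 - <<'E'
from pseq import *; from h import *
q,p,R,o=state(); print(o['time_s'],q,p,o['grip_width'],o['force'])
s=seq(20*d2,[0,5,5,10,15])
for th,(pt,Rt,gp,tz) in s[1:3]: print(th); delta(p,R,pt,Rt)
ims=[]
for c in ("top","side"):
    im,d=viewer.camera(c); i=viewer.camera_info(c); np.savez(f"pics/{c}3.npz",im=im,d=d)
    gp=np.array([.585,.03,.24])
    x=np.array(i['R'])@gp+np.array(i['t']); u=int(i['fx']*x[0]/x[2]+i['cx']);v=int(i['fy']*x[1]/x[2]+i['cy'])
    ims.append(cv2.resize(im[v-60:v+60,u-60:u+60],(400,400),interpolation=cv2.INTER_CUBIC))
cv2.imwrite("pics/p3.png",np.hstack(ims))
E
```

```text
9.9333 [-0.1331  0.1135  2.1769  2.8853  0.6198  0.2408] [ 0.6282 -0.007   0.2861] 0.06469030347238944 [-0.0402 -0.3327 -2.3986]
85
cm [-0.0373 -0.1449  0.1422] rv [ 0.0056 -0.0028 -0.0025] 0.006775496470808629
88
cm [-0.0923  0.0063 -1.9204] rv [-0.0436 -0.0208 -0.0024] 0.04833735220248134
```

View pics/p3.png

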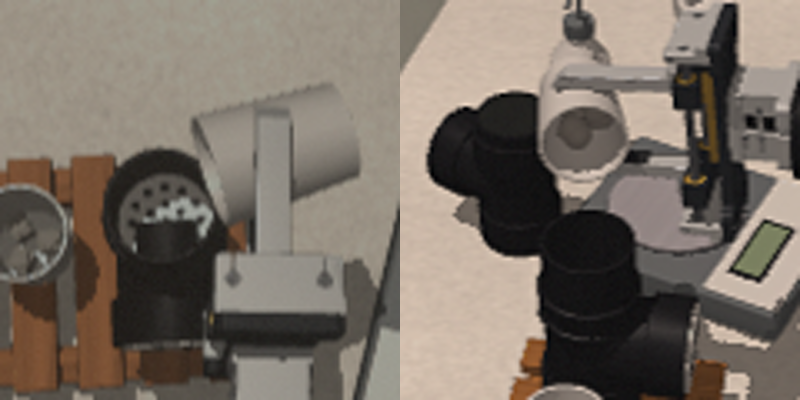

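The cup lies at 85° with its mouth pointing at the bare strainer column, and the pebbles are still inside. I'll lower it and tip slowly.

Emit:
carry_out:
  commands: [1,0,0,-0.6,-0.015,-0.007,-0.001,1,-0.1,0,-1.2,-0.03,-0.014,-0.001,1,-0.1,0,-1.9,-0.044,-0.021,-0.002,1,-0.1,0,-1.9,-0.044,-0.021,-0.002]

```text
time_s: 10.37
ee_pos: [0.627, -0.0074, 0.2657]
eef_rot: [3.08, 1.475, 3.089]
force: [-0.2, -0.6, -2.4]
grip_width: 0.0646
```

Emit:
carry_out:
  commands: [1,0,0.1,0.1,-0.035,-0.005,-0.001,1,-0.1,0.3,0.3,-0.07,-0.009,-0.002,1,-0.1,0.4,0.4,-0.105,-0.013,-0.003,1,-0.2,0.5,0.5,-0.14,-0.018,-0.005,1,-0.2,0.6,0.6,-0.175,-0.022,-0.006,1,-0.3,0.7,0.7,-0.21,-0.027,-0.007,1,-0.3,0.9,0.8,-0.245,-0.031,-0.008,1,-0.4,1,0.9,-0.28,-0.036,-0.01,1,-0.4,1.1,1,-0.315,-0.04,-0.011,1,-0.5,1.2,1.2,-0.35,-0.045,-0.012,1,-0.5,1.4,1.3,-0.39,-0.05,-0.014,1,-0.5,1.4,1.3,-0.39,-0.05,-0.014]

```text
time_s: 11.37
ee_pos: [0.6221, 0.0068, 0.2793]
eef_rot: [-1.676, 1.184, -1.701]
force: [-0.2, -0.4, -0.7]
grip_width: 0.0646
```

```bash
python3 - <<'E'
from pseq import *; from h import *
q,p,R,o=state(); print(o['time_s'],q,p,o['grip_width'],o['force'])
s=seq(20*d2,[0,5,5,10,15])
for th,(pt,Rt,gp,tz) in s[3:]: print(th); delta(p,R,pt,Rt)
ims=[]
for c in ("top","side"):
    im,d=viewer.camera(c); i=viewer.camera_info(c)
    gp=np.array([.585,.03,.24])
    x=np.array(i['R'])@gp+np.array(i['t']); u=int(i['fx']*x[0]/x[2]+i['cx']);v=int(i['fy']*x[1]/x[2]+i['cy'])
    ims.append(cv2.resize(im[v-60:v+60,u-60:u+60],(400,400),interpolation=cv2.INTER_CUBIC))
cv2.imwrite("pics/p4.png",np.hstack(ims))
E
```

```text
11.3667 [-0.0602  0.1615  2.2103  3.101   0.7617 -0.3567] [0.6221 0.0068 0.2793] 0.064608440889581 [-0.2315 -0.3727 -0.6695]
110
cm [-0.0094  0.0031  0.0463] rv [-0.0019 -0.0007  0.0007] 0.002126144085224241
130
cm [-0.5933  1.5085  0.8802] rv [-0.3557 -0.0484 -0.0431] 0.3615497022705477
```

View pics/p4.png

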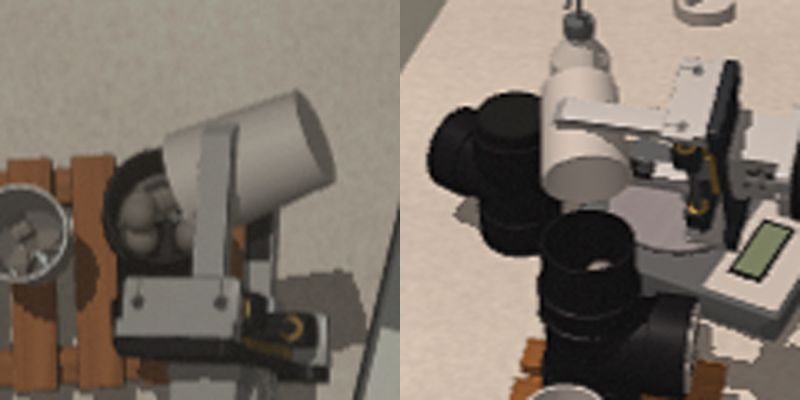

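The pebbles are in the column and the cup looks empty in the side view. I'll tip on to 130° to be sure, then come back.

Emit:
carry_out:
  commands: [1,-0.1,0.3,0.2,-0.06,-0.008,-0.007,1,-0.2,0.5,0.3,-0.12,-0.016,-0.014,1,-0.3,0.8,0.5,-0.18,-0.024,-0.021,1,-0.4,1,0.6,-0.24,-0.032,-0.028,1,-0.5,1.3,0.8,-0.3,-0.04,-0.036,1,-0.6,1.5,0.9,-0.356,-0.048,-0.043,1,-0.6,1.5,0.9,-0.356,-0.048,-0.043,1,-0.6,1.5,0.9,-0.356,-0.048,-0.043,1,-0.6,1.5,1.2,-0.356,-0.048,-0.043]

```text
time_s: 12.22
ee_pos: [0.6162, 0.0215, 0.2907]
eef_rot: [-1.531, 0.838, -1.619]
force: [-0.3, -0.1, 0.3]
grip_width: 0.0645
```

```bash
python3 - <<'E'
from pseq import *
q,p,R,o=state(); print(o['time_s'],q,p,o['grip_width'],o['force'])
s=seq(20*d2,[0,5,5,10,15]); G=grasp(-10*d2,19.6*d2,[.574,-.215,.196])
W=[(s[3][1][0]+[0,0,.035],s[3][1][1]),(s[1][1][0]+[0,0,.02],s[1][1][1]),s[0][1][:2],G]
for pt,Rt in W:
    qn,e,mx=sim(q,p,R,pt-p,(Rt*R.inv()).as_rotvec(),10); print(pt,qn,e,mx); delta(p,R,pt,Rt); p,R,q=pt,Rt,qn
E
```

```text
12.2167 [ 0.017  0.172  2.221  3.267  0.853 -0.817] [0.616 0.021 0.291] 0.0645012465598973 [-0.253 -0.085  0.287]
[0.622 0.007 0.315] [-0.061  0.07   2.193  3.093  0.654 -0.35 ] 8.811376073225572e-10 0.053010861830302125
cm [ 0.587 -1.466  2.408] rv [0.349 0.046 0.043] 0.3543109228326705
[ 0.628 -0.008  0.308] [-0.136  0.06   2.167  2.859  0.562  0.277] 1.1545886052788388e-09 0.0681739031967584
cm [ 0.576 -1.522 -0.727] rv [0.44  0.067 0.011] 0.4448371611225912
[ 0.636 -0.032  0.282] [-0.24   0.094  2.121  2.464  0.516  1.208] 1.2301271112846732e-13 0.09752842594827871
cm [ 0.848 -2.309 -2.56 ] rv [ 0.602  0.132 -0.034] 0.6168739311024323
[ 0.592 -0.218  0.19 ] [-0.568  0.234  2.143  2.402  0.566  2.089] 1.717158859548817e-09 0.11239379813445827
cm [ -4.464 -18.658  -9.231] rv [ 0.879  0.077 -0.49 ] 1.0089593292453478
```

Emit:
carry_out:
  commands: [1,0.1,-0.4,0.9,0.08,0.011,0.01,1,0.3,-0.8,1.6,0.17,0.023,0.021,1,0.5,-1.2,2.2,0.26,0.035,0.032,1,0.6,-1.5,2.4,0.349,0.046,0.043,1,0.7,-1.8,2.3,0.45,0.062,0.046,1,0.8,-2.2,2.1,0.56,0.08,0.05,1,1,-2.6,1.9,0.67,0.095,0.052,1,1.2,-3,1.7,0.785,0.113,0.054,1,1.2,-3,1.7,0.785,0.113,0.054]

```text
time_s: 12.97
ee_pos: [0.6284, -0.0097, 0.3084]
eef_rot: [2.679, 1.439, 2.691]
force: [-0.1, 0.4, -0.6]
grip_width: 0.0641
```

Emit:
carry_out:
  commands: [1,0.1,-0.6,-0.2,0.08,0.018,-0.004,1,0.2,-1.2,-0.4,0.16,0.035,-0.009,1,0.3,-1.8,-0.6,0.24,0.053,-0.013,1,0.4,-2.4,-0.9,0.32,0.07,-0.018,1,0.5,-3,-1.2,0.4,0.088,-0.022,1,0.6,-3.6,-1.6,0.48,0.105,-0.027,1,0.7,-4.2,-2,0.56,0.12,-0.031,1,0.8,-4.8,-2.5,0.602,0.132,-0.034,1,0.8,-4.8,-2.5,0.602,0.132,-0.034]

```text
time_s: 13.72
ee_pos: [0.6364, -0.0587, 0.2831]
eef_rot: [1.917, 0.867, 1.927]
force: [-0.4, -0.8, -0.8]
grip_width: 0.0645
```

```bash
python3 - <<'E'
from pseq import *; from h import *
q,p,R,o=state(); print(o['time_s'],q,p,o['grip_width'],o['force'])
G=grasp(-10*d2,19.6*d2,[.573,-.214,.196])
qn,e,mx=sim(q,p,R,G[0]-p,(G[1]*R.inv()).as_rotvec(),10); print(qn,e,mx); delta(p,R,*G)
im,d=viewer.camera("top"); cv2.imwrite("pics/c5.png",cv2.resize(im[140:260,230:430],(800,480),interpolation=cv2.INTER_CUBIC))
E
```

```text
13.7167 [-0.3114  0.1092  2.1023  2.3325  0.5509  1.3108] [ 0.6364 -0.0587  0.2831] 0.06450676930764612 [-0.4284 -0.8125 -0.8028]
[-0.5673  0.2316  2.1466  2.404   0.5659  2.087 ] 1.0705915043374146e-09 0.10287406882933547
cm [ -4.5815 -15.8385  -9.3471] rv [ 0.8732  0.0753 -0.4946] 1.0063581542430982
```

View pics/c5.png

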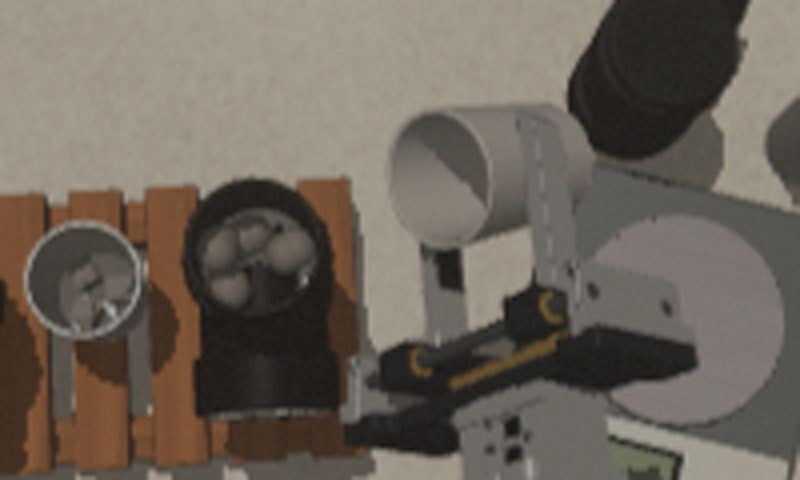

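The top view shows all four pebbles in the column at crop (250,260), and the cup is empty. The pan centre is at about (0.571, -0.212). I'll set the cup down there.

Emit:
carry_out:
  commands: [1,-0.3,-1.3,-0.5,0.08,0.007,-0.045,1,-0.7,-2.7,-1.1,0.16,0.014,-0.09,1,-1.2,-4.2,-1.9,0.25,0.021,-0.14,1,-1.7,-5.8,-2.8,0.34,0.029,-0.19,1,-2.1,-7.4,-3.8,0.43,0.037,-0.24,1,-2.6,-9,-4.8,0.52,0.045,-0.29,1,-3.1,-10.6,-5.8,0.61,0.053,-0.345,1,-3.6,-12.3,-6.8,0.7,0.06,-0.4,1,-4.1,-13.9,-7.8,0.79,0.068,-0.45,1,-4.5,-15.4,-8.8,0.85,0.073,-0.48,1,-4.6,-15.8,-9.3,0.873,0.075,-0.495,1,-4.6,-15.8,-9.3,0.873,0.075,-0.495]

```text
time_s: 14.77
ee_pos: [0.5902, -0.2165, 0.1898]
eef_rot: [1.913, 0.005, 1.395]
force: [0.1, 0.5, -0.3]
grip_width: 0.0646
```

```bash
python3 - <<'E'
from pseq import *; from h import *
q,p,R,o=state(); print(o['time_s'],q,p,o['grip_width'],o['force'])
G=grasp(-10*d2,19.6*d2,[.573,-.214,.096]); delta(p,R,*G)
im,d=viewer.camera("top"); i=viewer.camera_info("top"); w=cloud(d,i); gp=p-.019*R.apply([0,0,1])
m=(w[...,2]>gp[2]+.022)&(w[...,2]<gp[2]+.05)&(np.hypot(w[...,0]-gp[0],w[...,1]-gp[1])<.045)
q=w[m]; c=q[:,2]; print(gp,ring(w,gp[2]+.022,gp[2]+.05,gp[:2],.045),np.percentile(c,[50,90,98]))
A=np.c_[q[:,:2],np.ones(len(q))]
hi=q[np.hypot(*(q[:,:2]-ring(w,gp[2]+.022,gp[2]+.05,gp[:2],.045)[0]).T)<.037]
print('rim plane slope',np.linalg.lstsq(np.c_[hi[:,:2],np.ones(len(hi))],hi[:,2],rcond=None)[0])
E
```

```text
14.7667 [-0.5648  0.238   2.1442  2.4157  0.5662  2.072 ] [ 0.5902 -0.2165  0.1898] 0.06459002318628006 [ 0.1216  0.5207 -0.2588]
cm [  0.0433  -0.0559 -10.0199] rv [ 0.0049 -0.0013  0.0008] 0.0051197409573579085
[ 0.5726 -0.2134  0.1962] (array([ 0.5711, -0.2138]), np.float64(0.032942659807978066), 249, np.float64(0.22886189607833166)) [0.2302 0.2337 0.2347]
rim plane slope [-0.0039  0.0197  0.2354]
```

Emit:
carry_out:
  commands: [1,0,0,-1.5,0,0,0,1,0,0,-3.5,0,0,0,1,0,0,-5.5,0,0,0,1,0,0,-7,0,0,0,1,0,0,-8,0,0,0,1,0,0,-8.7,0,0,0,1,0,0,-9.1,0,0,0,1,0,0,-9.4,0,0,0,1,0,0,-9.6,0,0,0,1,0,0,-9.7,0,0,0,1,0,0,-9.7,0,0,0]

```text
time_s: 15.73
ee_pos: [0.5906, -0.216, 0.0937]
eef_rot: [1.912, 0.007, 1.397]
force: [0.5, 0.0, -0.0]
grip_width: 0.0644
```

Emit:
carry_out:
  commands: [1,0,0,-0.1,0,0,0,1,0,0,-0.2,0,0,0,1,0,0,-0.3,0,0,0,1,0,0,-0.3,0,0,0]

```text
time_s: 16.07
ee_pos: [0.5907, -0.2161, 0.0909]
eef_rot: [1.911, 0.007, 1.397]
force: [0.1, -1.0, 0.7]
grip_width: 0.0644
```

Emit:
carry_out:
  commands: [1,0,0,-0.1,0,0,0,1,0,0,-0.1,0,0,0]

```text
time_s: 16.23
ee_pos: [0.591, -0.2163, 0.0908]
eef_rot: [1.909, 0.007, 1.397]
force: [-2.6, 1.1, 6.7]
grip_width: 0.0646
```

Emit:
carry_out:
  commands: [0.2,0,0,0,0,0,0,-0.2,0,0,0,0,0,0,-1,0,0,0,0,0,0,-1,0,0,0,0,0,0,-1,0,0,0,0,0,0,-1,0,0,0,0,0,0,-1,0,0,0,0,0,0,-1,0,0,0,0,0,0]

```text
time_s: 16.9
ee_pos: [0.591, -0.2162, 0.0908]
eef_rot: [1.909, 0.007, 1.397]
force: [-0.1, 0.9, -0.2]
grip_width: 0.0939
```

Emit:
carry_out:
  commands: [-1,0,0,1,0,0,0,-1,0,0,3,0,0,0,-1,0,0,6,0,0,0,-1,0,0,9,0,0,0,-1,0,0,12,0,0,0,-1,0,0,14,0,0,0,-1,0,0,14,0,0,0]

```text
time_s: 17.48
ee_pos: [0.5918, -0.2166, 0.236]
eef_rot: [1.903, 0.009, 1.397]
force: [0.3, 0.5, 0.9]
grip_width: 0.0943
```

Emit:
carry_out:
  commands: [-1,-3,1,0,0,0,0,-1,-6,2,0,0,0,0,-1,-8,3,0,0,0,0,-1,-8,3,0,0,0,0]

```text
time_s: 17.82
ee_pos: [0.5091, -0.1852, 0.2345]
eef_rot: [1.905, 0.009, 1.397]
force: [0.6, -0.1, 0.1]
grip_width: 0.0941
```

```bash
python3 - <<'E'
from pseq import *; from h import *
q,p,R,o=state(); print(o['time_s'],p,o['grip_width'],o['force'])
im,d=viewer.camera("top"); i=viewer.camera_info("top"); w=cloud(d,i)
f=np.load("pics/top0.npz"); w0=cloud(f['d'],{k:f[k] for k in f})
c=ring(w,.125,.142,(.573,-.214),.055); print('cup',c)
m=(w[...,2]>.128)&(w[...,2]<.142)&(np.hypot(w[...,0]-c[0][0],w[...,1]-c[0][1])<.038); hi=w[m]
print('slope',np.linalg.lstsq(np.c_[hi[:,:2],np.ones(len(hi))],hi[:,2],rcond=None)[0])
print('wait',ring(w,.126,.142,(.577,.161),.055),'col',ring(w,.215,.235,(.585,.057),.055))
m=(np.hypot(w[...,0]-.585,w[...,1]-.057)<.036)&(w[...,2]>.12)&(w[...,2]<.215); print('fill',np.percentile(w[m][:,2],[10,50,95]))
ref=lambda W,a,b:np.nanmedian(W[a[0]:a[1],b[0]:b[1]],axis=(0,1))
print('bottle/tee change',ref(w,(152,165),(445,460))-ref(w0,(152,165),(445,460)),ref(w,(125,160),(385,415))-ref(w0,(125,160),(385,415)))
s,_=viewer.camera("side")
a=cv2.resize(im[120:280,230:470],(720,480),interpolation=cv2.INTER_CUBIC)
cv2.imwrite("pics/f6.png",a)
E
```

```text
17.8167 [ 0.5091 -0.1852  0.2345] 0.09412427126661463 [ 0.6321 -0.0904  0.1214]
cup (array([ 0.5721, -0.2141]), np.float64(0.032993787609102425), 155, np.float64(0.13198546158775262))
slope [-0.019   0.0077  0.1453]
wait (array([0.5766, 0.1613]), np.float64(0.03304792101954919), 144, np.float64(0.13211956118213092)) col (array([0.585, 0.057]), np.float64(0.035730774104515486), 221, np.float64(0.2219363113040283))
fill [0.1502 0.1718 0.2037]
bottle/tee change [-0.     -0.0003 -0.0002] [-0.0002 -0.0001  0.0002]
```

View pics/f6.png

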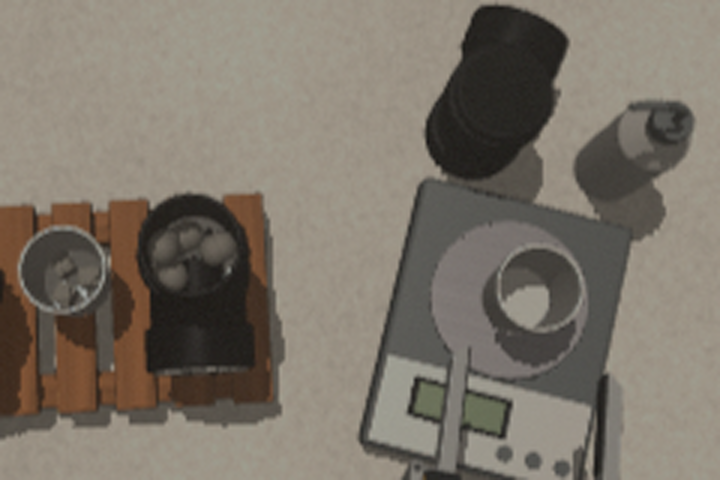

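The empty cup stands upright on the pan, about 2 mm from its centre, and the four pebbles lie below the rim of the bare column. Nothing else has moved, so I'm handing in.

```bash
python3 -c "
from station import ticket
print(ticket.hand_in())"
```

```text
the job is handed in; nothing more can be done
None
```

I tipped all four pebbles from the balance cup into the column with the bare strainer, set the empty cup back upright on the balance pan, and handed the job in at about 18 s. The hand-in reports no verdict.

**How it went:** I gripped the cup from the side at 50 N and tipped it slowly to 130° over the column at (0.585, 0.057). I lowered it until it touched the pan (wrist force 6.7 N), then opened the gripper and backed clear.

**Last checks, from the top camera:**
- **Pebbles:** all four are in the column, with the highest point at about z = 0.204 m, below the mouth at 0.223 m.
- **Cup:** it stands empty about 2 mm from the pan centre I estimated by eye in the picture (5 mm from one fitted to the balance's outline). Its tilt is about 0.02 rad.
- **Other things:** the waiting cup, wash bottle and spare tee had moved by less than 1 mm.

**One disagreement:** the network sometimes labelled the balance cup's stones as chippings, with a confidence of 0.65. I went by the close-up pictures, which clearly show four rounded pebbles there and angular chippings in the waiting cup.

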